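# Hook and snap a relay module on a sloped rail

### The arm

A 6-joint arm with a two-finger parallel gripper is mounted at the origin on the work surface; the furniture and walls round the work are solid. World frame = base frame: x ahead of the robot, y to its left, z up, the work surface at z = 0. Lengths are in m, angles in degrees, forces in N, time in s.
With the tool pointing down it reaches from about 0.4 to 0.825 m from the base axis. Payload 7 kg.
Tool frame: the origin (TCP) lies midway between the tips of the shut fingers; the grasp point (between the pads) lies 19 mm behind it; z points along the fingers, y is the line along which they close (so a half turn about z gives the same grasp; the last joint's range is limited). The gripper opens to 88 mm and grips with 3 to 60 N. Pads are 19 mm wide; open, the fingers measure 130 mm over their backs; the gripper's body (78 mm by 193 mm) begins 47 mm behind the grasp point.
Start: joints at [-59.066, 20.546, 0.682, 0, -70.136, -16.507], TCP at [0.168, -0.654, 0.227] pointing down, gripper open.
Joint ranges: [-176.03, 176.03], [-82.01, 121.73], [-58.28, 71.71], [-173.87, 95.51], [-174.79, -0.11], [-173.66, 173.66]. Speed limits (degrees/s): [136.94, 136.94, 172.46, 180, 180, 180].

### API

Orientations are given as [roll, pitch, yaw] about the fixed x, y, z axes, in that order (R = Rz(yaw) Ry(pitch) Rx(roll)).
In Python, from plant import ctrl, viewer, close_job gives the robot as it stands. The module is installed in compiled form; this text tells all that it offers.
- The arm moves only by the tool step_arm, never from a script. Its argument "moves" is a list that holds one entry, the list of rows, each a list of 5 numbers: the shift along the world's x, y, z in cm, then the turn about the world's z in rad, then the finger opening in cm, from 0 to 8.76. In form: [[[tx, ty, tz, twist, grip], ...]]. A call has 1 to 10 rows; each row shifts and turns the commanded pose from where the row before left it; what a row does not reach is not made up. A row lasts 1/10 s, in which the tool goes at most 50 mm and 8.59 degrees, less where a joint would pass 70% of its speed; a pose out of reach is approached as far as the arm can. A call with a gripper value outside its range is refused whole. The fingers move at their own pace and stop on an object; the grip force is fixed at half the most. Time passes only in rows, so rows that do not move let the fingers close. It gives the time, the measured TCP pose, the force, the opening and the grip force at its end, in the units of the state.
- ctrl.get_obs(): the state, without advancing time (a new reading comes with each control period).
- viewer.snapshot(name): name is "side" or "top"; returns (picture, depth): 480x640x3 uint8, blue, green, red; 480x640 float32, m along the optical axis (not along the pixel's ray), 0 where there is no reading.
- viewer.camera_info(name): a dict with "camera_matrix" (3x3 intrinsics, pixels), "k1" (the pictures are not rectified: a ray, as slopes to the right and down, at radius r is drawn at 1 + k1 r^2 times it, then the intrinsics apply), "eye" and "orientation" of the camera in the world. Camera axes: x right, y down, z forward; pixel columns grow to the right and rows downward; lengths in m; the calibration is good to about 2 mm. A picture is of the moment at which its call begins. camera_info takes no time and is no camera call.
- close_job(): hands the job in; it is judged then, once.
The state is a dict: "clock": time; "joint_pos": joint angles; "qvel": joint speeds; "tau": joint torques, N m; "tool_pos": TCP position; "orientation": TCP orientation; "force": force on the tool from outside, world axes, zero at the start; "moment": the same for the moment, N m; "opening": finger opening in m; "gripper_force": force on a finger pad.
Only numpy, scipy, OpenCV 4.12 (cv2) and the standard library are available. Lean on these libraries where they do the work, as an engineer would, in place of code of your own. Each camera call takes 0.05 s, during which the arm holds its last target. There are 200 camera calls.

### The job

Mount the white relay module on the free stretch of the rail on the sloped stand, orange foot clip downhill: hook its lip behind the rail's upper edge with the foot held off, then tilt it down until the clip snaps under the lower edge and it sits flat. Be gentle: feel for the rail and never press or pull on it with more than 25 N. Let go at the end, and do not shift the jar, beaker or crucible.

Things in the scene. Friction and masses are not known exactly. Their poses are not given: they have to be found in the camera images.
- panel: Grey sloped panel, 128 x 186 mm, of the fixed stand that carries the bright top-hat rail. Origin: middle of its upper face. x runs up the slope (25 degrees: pitch reads about -0.436), y along the rail to the left, z is the outward normal. The rail's top plate (flange) is 35 mm wide (x), 3 mm thick, its underside 19 mm above the panel, on a web 23 mm wide, so each edge overhangs 6 mm.
- rail_top (a point): Point of the panel 22 mm above its face (the height of the flange's top), in the middle of the rail's free stretch (72 mm to either side along y, between a low end stop and coloured terminal blocks 30 mm high). The rail was clamped by hand: its centre line lies anywhere from 12 mm below to 12 mm above this point along the slope. That is not measured: find its edge by touch. It does not give.
- module_grip (a point): Grip point of the loose white relay module (64 x 36 x 64 mm, 0.13 to 0.24 kg) standing on the worktop: on its centre line, 50 mm above its underside, 14 mm below its black top plate (44 mm long in x). Its flat sides to grip are 36 mm apart (y), from 13 to 64 mm above the underside. x points to the hook end, -x to the orange clip end, z up out of the black plate.
- hook_lip (a point): Tip of the fixed hook lip under the module: x = +14 mm, 7.3 mm above the underside. The hook wall's inner face is at x = +18 mm, the wall 5 mm thick, down to the underside; the lip's top rises to 9 mm at the wall. With the clip end raised by 20 to 30 degrees the slot above the lip takes the flange edge and the clip clears the flange.
- seat_face (a point): Middle of the module's flat belly, 13 mm above its underside, 37 mm below the grip point and 51 mm below the black top; mounted, it lies on the flange, 22 mm above the panel. Hook at +x, clip and a skirt (x = -28 to -32 mm, down to the underside) at -x.
- clip (a joint): Slide of the orange foot clip, in m: 0 sprung home, positive pushed out towards -x (to 0.005). Its catch edge is at x = -14.5 mm, 9 mm above the underside; below it a ramp goes out to x = -18.9 mm. With the hook drawn against the rail it catches 2.5 mm of the lower flange edge. Spring 1.2 N at home, 2.2 N in passing.
- jar: Bystander: red-capped sample jar, 45 x 45 x 63 mm, loose; origin under its centre.
- beaker: Bystander: small glass beaker, 46 x 52 x 56 mm, loose; origin under its centre. (A tall fixed stand mixer, its column near x = 0.54, y = -0.27, stands behind the place where the module starts: carry the module past it on the robot's side.)
- crucible: Bystander: white porcelain crucible, 44 x 44 x 36 mm, loose; origin under its centre.

How it is judged (in metres and radians):
On the way:
1. the module's lip is down behind the rail's upper edge with the clip end still raised (z of hook_lip in the frame of panel between 0.005 and 0.0195 m and x of hook_lip in the frame of panel between -0.002 and 0.048 m and y of hook_lip in the frame of panel between -0.085 and 0.065 m and angle between the z axis of seat_face and the z axis of panel, either way round between 0.12 and 0.7 rad), for 0.2 s.
At the end, for the whole second after the job is handed in: the module sits flat on the rail's flange (seat face 20.5 to 23.7 mm above the panel, square to it within 0.06 rad), hook end up the slope, on the free stretch, with the foot clip sprung home (under 1.5 mm) beneath the lower edge, and released (z of seat_face in the frame of panel between 0.0205 and 0.0237 m and angle between the z axis of seat_face and the z axis of panel, either way round below 0.06 rad and angle between the x axis of seat_face and the x axis of panel, either way round below 0.06 rad and x of hook_lip in the frame of panel between -0.001 and 0.029 m and y of seat_face in the frame of panel between -0.07 and 0.05 m and value of joint clip below 0.0015 m); the robot touches nothing.
It fails at once if the module is pressed or pulled against the rail or stand with more than 25 N (contact force between module and stand above 25 N).
It fails at once if the robot presses on the stand or rail with more than 25 N (contact force between any of the fingers, the arm and stand above 25 N).
It fails at once if the jar, beaker or crucible is moved by more than 15 mm (distance of any of jar, beaker, crucible from where it was at the start of the episode above 0.015 m).
It also fails if it takes over 67 s, if anything falls off the work surface, if the arm or the gripper's body presses on something with over 40 N, if the wrist force passes 120 N, or if a joint passes its speed limit or range.

## Working session

There is one attempt and no reset: what is moved stays moved. The work goes in short steps, Python scripts to look and compute and a tool call to move; the robot and the scene stay as the last step left them, time stands still between calls to the robot, and variables do not carry over. Pictures are saved under pics/ and viewed, at most 10 in all, crops included, and the job is handed in when it is done.

Besides the shell and the picture viewer there is one more tool, called after ">>>" in YAML: its name, and indented under it one key for each argument. step_arm: Moves the arm, as the interface text tells. Its arguments: {"type":"object","properties":{"moves":{"type":"array","items":{"type":"array","items":{"type":"array","items":{"type":"number"}}}}},"required":["moves"]}

```bash
mkdir -p pics; cat > h.py <<'E'
import numpy as np, cv2
from scipy.spatial.transform import Rotation as R
from plant import ctrl, viewer, close_job
def info(n):
    c=viewer.camera_info(n); return c
def rot(o):
    o=np.array(o,float)
    return o if o.shape==(3,3) else R.from_euler('xyz',o,degrees=True).as_matrix()
def cloud(n,d):
    c=info(n);K=np.array(c['camera_matrix']);k1=c['k1']
    uv=np.mgrid[0:480,0:640][::-1].reshape(2,-1).T.astype(np.float64)
    s=cv2.undistortPoints(uv.reshape(-1,1,2),K,np.array([k1,0,0,0.]))[:,0]
    P=np.c_[s,np.ones(len(s))]*d.reshape(-1,1)
    return (P@rot(c['orientation']).T+np.array(c['eye'])).reshape(480,640,3)
def snap(n,name):
    p,d=viewer.snapshot(n); cv2.imwrite(f'pics/{name}.png',p); X=cloud(n,d); X[d==0]=np.nan
    np.savez(f'pics/{name}.npz',p=p,d=d,X=X); return p,d,X
E
python3 - <<'E'
from h import *
for n in('side','top'):
    print(info(n)); snap(n,n+'0')
o=ctrl.get_obs();print({k:o[k] for k in('clock','tool_pos','orientation','force','opening')})
E
```

```text
{'camera_matrix': array([[450.42749593,   0.        , 322.64316252],
       [  0.        , 450.42749593, 243.50007809],
       [  0.        ,   0.        ,   1.        ]]), 'k1': -0.10701530364152743, 'eye': array([ 0.51429993, -0.86539092,  0.72268996]), 'orientation': array([-129.70622592,   -0.25183358,    0.51864988])}
{'camera_matrix': array([[468.11808195,   0.        , 323.1586781 ],
       [  0.        , 468.11808195, 252.31109281],
       [  0.        ,   0.        ,   1.        ]]), 'k1': -0.020849625739236242, 'eye': array([ 0.34247847, -0.13224853,  1.04360144]), 'orientation': array([-170.28157579,    0.44755438,  -88.2577868 ])}
{'clock': 0.1, 'tool_pos': array([ 0.16803851, -0.65329705,  0.2257068 ]), 'orientation': array([ 1.79914395e+02, -6.56238186e-03, -1.65580395e+02]), 'force': array([-0.10156581, -0.48360034, -0.35008329]), 'opening': 0.08805273055553889}
```

View pics/top0.png

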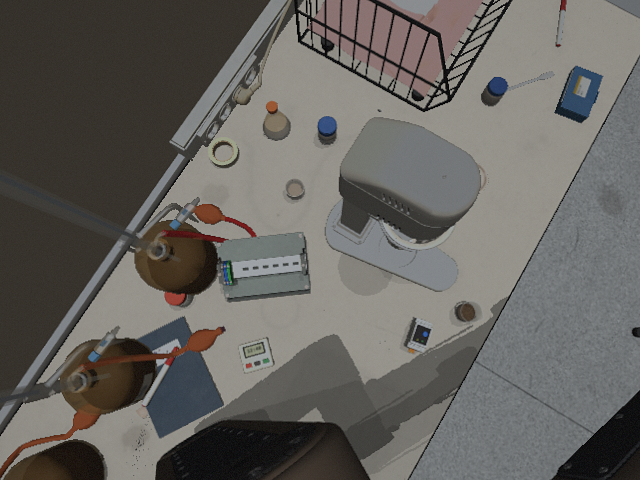

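View pics/side0.png

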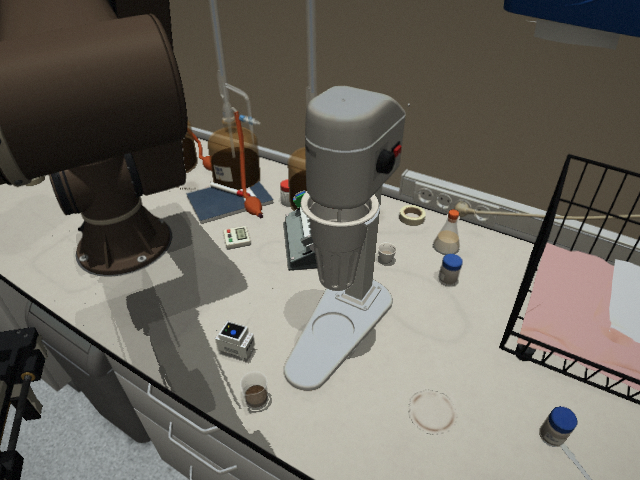

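```bash
python3 - <<'E'
from h import *
z=np.load('pics/top0.npz');p,X=z['p'],z['X']
a=cv2.resize(p[225:310,205:325],(600,425),interpolation=cv2.INTER_CUBIC)
b=cv2.resize(p[300:365,395:485],(600,433)[::1],interpolation=cv2.INTER_CUBIC)
c=np.vstack([a,b]);c=cv2.resize(c,(420,600));cv2.imwrite('pics/crop0.png',c)
for (u,v) in [(232,244),(296,240),(228,292),(300,288),(265,245),(265,292),(265,265),(300,265),(420,333),(411,345),(428,322),(465,312),(176,298),(294,188)]:
    print((u,v),np.round(X[v,u],4))
# panel fit
q=X[228:305,212:318].reshape(-1,3);q=q[np.isfinite(q[:,0])]
# black/white module top
m=X[310:362,398:440];h=m[...,2];print('module max z',np.nanpercentile(h,[50,80,90,95,99]))
ok=(h>0.055)&(h<0.075);v,u=np.nonzero(ok);print(len(v));pts=m[ok]
r=cv2.minAreaRect((pts[:,:2]*1000).astype(np.float32));print('module top rect mm',r)
g=p[310:362,398:440].astype(int);dk=ok&(g.sum(2)<200);r=cv2.minAreaRect((m[dk][:,:2]*1000).astype(np.float32));print('dark',r,dk.sum(),m[dk][:,2].mean())
og=(g[...,2]>g[...,0]+60);print('orange',og.sum(),m[og].mean(0) if og.any() else '')
E
```

```text
(232, 244) [0.5194 0.0722 0.0797]
(296, 240) [ 0.5328 -0.0615  0.0745]
(228, 292) [0.4219 0.0835 0.0361]
(300, 288) [ 0.4359 -0.0711  0.0281]
(265, 245) [0.5209 0.004  0.0708]
(265, 292) [0.4246 0.004  0.0329]
(265, 265) [0.4776 0.0012 0.0748]
(300, 265) [ 0.4798 -0.072   0.0746]
(420, 333) [ 0.347  -0.3243  0.0637]
(411, 345) [ 0.3218 -0.3085  0.0482]
(428, 322) [ 0.3705 -0.3447  0.0462]
(465, 312) [ 0.395  -0.4308  0.0197]
(176, 298) [0.4041 0.1878 0.0591]
(294, 188) [ 0.6656 -0.0477  0.0146]
module max z [0.00129438 0.04922065 0.06453582 0.06587592 0.06823818]
371
module top rect mm ((343.2891845703125, -326.07061767578125), (34.96208953857422, 43.96809768676758), 70.04325866699219)
dark ((344.3285217285156, -326.5964050292969), (28.602628707885742, 33.57455825805664), 71.22042083740234) 201 0.06511945686398914
orange 18 [ 0.30966698 -0.31529888  0.01248813]
```

View pics/crop0.png

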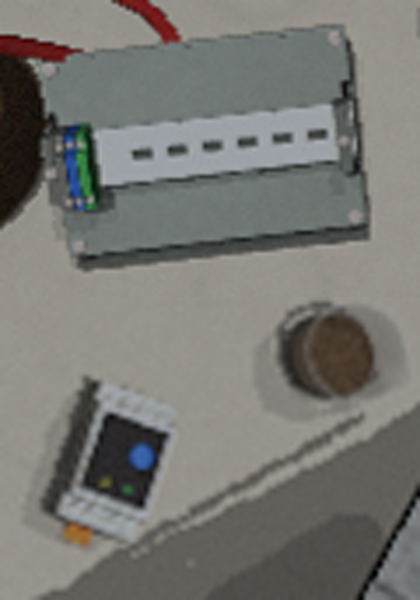

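```bash
cat > pan.py <<'E'
from h import *
z=np.load('pics/top0.npz');p,X=z['p'],z['X']
q=X[222:312,205:322].reshape(-1,3);q=q[np.isfinite(q[:,0])&(q[:,2]>0.02)&(q[:,2]<.14)]
# known tilt: ransac planes near 25deg
rng=np.random.default_rng(0)
def ransac(q,lo=20,hi=30):
    best=None
    for _ in range(3000):
        a,b,c=q[rng.choice(len(q),3,False)];n=np.cross(b-a,c-a);l=np.linalg.norm(n)
        if l<1e-5: continue
        n/=l;n*=np.sign(n[2])
        if not np.cos(np.radians(hi))<n[2]<np.cos(np.radians(lo)):continue
        m=abs((q-a)@n)<.0015
        if best is None or m.sum()>best.sum():best=m
    c=q[best].mean(0);n=np.linalg.svd(q[best]-c,full_matrices=False)[2][2];n*=np.sign(n[2]);return c,n,best
c,n,m=ransac(q);print('panel',c,n,m.sum(),'tilt',np.degrees(np.arccos(n[2])),'yaw',np.degrees(np.arctan2(-n[1],-n[0])))
yaw=np.arctan2(-n[1],-n[0])
h=(q-c)@n;print('height hist',np.histogram(h,np.arange(-.03,.05,.002)))
ins=q[m]
B=np.c_[np.cross([0,0,1],n)];
for it in range(1):
    Rm=R.from_euler('xyz',[0,-25,np.degrees(yaw)],degrees=True).as_matrix()
    l=(ins-c)@Rm
    print('panel local pct x',np.percentile(l[:,0],[.5,1,99,99.5]),'y',np.percentile(l[:,1],[.5,1,99,99.5]))
r=cv2.minAreaRect(((ins-c)@Rm[:,:2]*1000).astype(np.float32));print(r)
t=q[(h>.018)&(h<.026)];l=(t-c)@Rm
for y0 in np.arange(-.07,.06,.02):
    s=l[(l[:,1]>y0)&(l[:,1]<y0+.02)];print(round(y0,3),len(s),np.percentile(s[:,0],[2,98]).round(4),s[:,2].mean().round(4))
r=cv2.minAreaRect((l[:,:2]*1000).astype(np.float32));print('rail',r)
o=q[h>.028];print('blocks',((o-c)@Rm).min(0),((o-c)@Rm).max(0))
E
python3 pan.py
```

```text
panel [0.48219718 0.00751439 0.05729324] [-0.41873095 -0.05806685  0.90625197] 2097 tilt 25.007566128787975 yaw 7.895050116696605
height hist (array([   5,    5,   10,    6,   12,    6,    8,   17,   12,    9,   17,
         12,   73,  474, 1348, 1256,  375,   57,   17,   18,   18,   15,
         15,   30,  156,  463,  462,  111,   42,   27,   29,   18,   27,
         40,   73,   68,   39,   43,   45]), array([-3.00000000e-02, -2.80000000e-02, -2.60000000e-02, -2.40000000e-02,
       -2.20000000e-02, -2.00000000e-02, -1.80000000e-02, -1.60000000e-02,
       -1.40000000e-02, -1.20000000e-02, -1.00000000e-02, -8.00000000e-03,
       -6.00000000e-03, -4.00000000e-03, -2.00000000e-03,  2.77555756e-17,
        2.00000000e-03,  4.00000000e-03,  6.00000000e-03,  8.00000000e-03,
        1.00000000e-02,  1.20000000e-02,  1.40000000e-02,  1.60000000e-02,
        1.80000000e-02,  2.00000000e-02,  2.20000000e-02,  2.40000000e-02,
        2.60000000e-02,  2.80000000e-02,  3.00000000e-02,  3.20000000e-02,
        3.40000000e-02,  3.60000000e-02,  3.80000000e-02,  4.00000000e-02,
        4.20000000e-02,  4.40000000e-02,  4.60000000e-02,  4.80000000e-02]))
panel local pct x [-0.06680694 -0.06638535  0.05958127  0.06022268] y [-0.09158195 -0.09093909  0.0924473   0.10227513]
((-0.21450042724609375, 17.553482055664062), (221.24220275878906, 135.59033203125), 89.34786224365234)
-0.07 152 [-0.016   0.0176] 0.0219
-0.05 156 [-0.0161  0.0176] 0.022
-0.03 151 [-0.0158  0.0181] 0.0223
-0.01 149 [-0.0161  0.0172] 0.0218
0.01 152 [-0.0158  0.0173] 0.0219
0.03 155 [-0.0167  0.0173] 0.0217
0.05 103 [-0.0154  0.0178] 0.0221
rail ((31.38801383972168, 16.920852661132812), (99.36730194091797, 216.39175415039062), 0.9978885054588318)
blocks [-0.02321614 -0.08965981  0.02804371] [0.0837684  0.119555   0.07080706]
```

>>> step_arm:
  moves:
    - [[2.2,4.1,-1.0,-0.08,8.7],[2.2,4.1,-1.0,-0.08,8.7],[2.2,4.1,-1.0,-0.08,8.7],[2.2,4.1,-1.0,-0.08,8.7],[2.2,4.1,-1.0,-0.08,8.7],[2.2,4.1,-1.0,-0.08,8.7],[2.2,4.1,-1.0,-0.08,8.7],[2.2,4.05,-1.0,-0.032,8.7],[0,0,0,0,8.7]]

```text
clock: 1.0
tool_pos: [0.3453, -0.3222, 0.1455]
orientation: [179.9, -0.1, 160.7]
force: [0.4, -0.4, 1.6]
opening: 0.0869
gripper_force: 0.0
```

```bash
python3 - <<'E'
from h import *
p,d,X=snap('side','side1')
sub=(slice(300,375),slice(205,265));x=X[sub];g=p[sub].astype(int)
ok=(x[...,2]>.060)&(x[...,2]<.072)&(abs(x[...,0]-.344)<.05)&(abs(x[...,1]+.326)<.05)
r=cv2.minAreaRect((x[ok][:,:2]*1000).astype(np.float32));print(ok.sum(),r,x[ok][:,2].mean())
og=(g[...,2]>g[...,0]+50);print('orange',og.sum(),np.nanmean(x[og],0))
cv2.imwrite('pics/side1c.png',cv2.resize(p[230:400,170:330],(640,680))[:600])
o=ctrl.get_obs();print(o['clock'],o['tool_pos'],o['orientation'],o['force'])
E
```

```text
380 ((344.00421142578125, -326.9942932128906), (38.09452819824219, 46.133331298828125), 72.7215576171875) 0.06389954663090443
orange 1 [ 0.33404616 -0.31931786  0.06521696]
1.05 [ 0.34499514 -0.32388536  0.14613268] [ 1.79983620e+02 -5.02763299e-02  1.60776632e+02] [-0.96633975 -0.410862    1.17585042]
```

View pics/side1c.png

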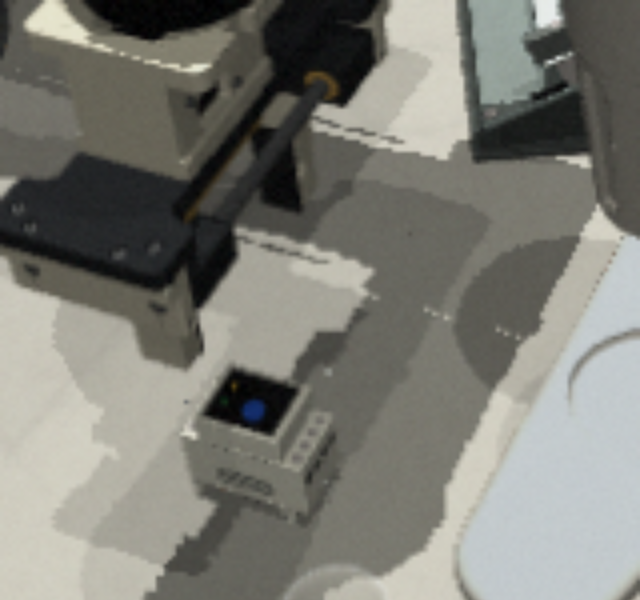

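>>> step_arm:
  moves:
    - [[0,0,-3,0,8.7],[0,0,-3,0,8.7],[0,0,-3,0,8.7],[0,0,-1.6,0,8.7],[0,0,-1.0,0,8.7],[0,0,0,0,8.7],[0,0,0,0,6]]

```text
clock: 1.75
tool_pos: [0.3444, -0.3268, 0.0311]
orientation: [-180.0, 0.0, 160.5]
force: [0.9, -0.1, -0.1]
opening: 0.0831
gripper_force: 0.0
```

>>> step_arm:
  moves:
    - [[0,0,0,0,4.5],[0,0,0,0,3.0],[0,0,0,0,2.5],[0,0,0,0,2.5],[0,0,0,0,2.5],[0,0,0,0,2.5]]

```text
clock: 2.35
tool_pos: [0.3442, -0.3262, 0.0307]
orientation: [-180.0, 0.0, 160.5]
force: [-0.3, 0.3, 1.7]
opening: 0.0367
gripper_force: 0.6
```

>>> step_arm:
  moves:
    - [[0,0,0,0,2.5],[0,0,0,0,2.5],[0,0,0,0,2.5],[0,0,0.3,0,2.5],[0,0,1,0,2.5],[0,0,2,0,2.5],[0,0,3,0,2.5],[0,0,4,0,2.5],[0,0,4,0,2.5],[0,0,0,0,2.5]]

```text
clock: 3.35
tool_pos: [0.3469, -0.3278, 0.1797]
orientation: [-179.9, 0.6, 160.6]
force: [0.5, -0.5, -2.5]
opening: 0.0359
gripper_force: 29.9
```

```bash
python3 - <<'E'
from h import *
z=np.load('pics/top0.npz');X=z['X'].reshape(-1,3)
z2=np.load('pics/side0.npz')['X'].reshape(-1,3);A=np.r_[X,z2];A=A[np.isfinite(A[:,0])]
for y0 in np.arange(-.45,-.05,.04):
    for lo,hi in((.1,.2),(.2,.45)):
        s=A[(A[:,1]>y0)&(A[:,1]<y0+.04)&(A[:,2]>lo)&(A[:,2]<hi)&(A[:,0]>.38)&(A[:,0]<.75)]
        if len(s)>10: print(round(y0,2),lo,len(s),np.percentile(s[:,0],2).round(3))
p,d,X=snap('side','side2')
o=ctrl.get_obs();t=np.array(o['tool_pos']);yaw=np.radians(o['orientation'][2]-180);print(t,o['orientation'],o['force'],o['moment'])
u=np.array([np.cos(yaw),np.sin(yaw),0]);v=np.array([-u[1],u[0],0])
q=X.reshape(-1,3)-t;q=q[np.isfinite(q[:,0])]
l=np.c_[q@u,q@v,q[:,2]];pc=p.reshape(-1,3)[np.isfinite(X.reshape(-1,3)[:,0])].astype(int)
# module body: z local -0.031..0.033
k=(abs(l[:,0])<.05)&(abs(l[:,1])<.03)&(l[:,2]>-.045)&(l[:,2]<.034)
for zz in np.arange(-.04,.036,.005):
    s=l[k&(l[:,2]>=zz)&(l[:,2]<zz+.005)]
    if len(s)>4: print(round(zz,3),len(s),s[:,0].min().round(4),s[:,0].max().round(4),s[:,1].min().round(4),s[:,1].max().round(4))
cv2.imwrite('pics/side2c.png',cv2.resize(p[200:340,170:330],(640,560)))
E
```

```text
-0.37 0.2 99 0.516
-0.33 0.1 643 0.509
-0.33 0.2 7578 0.489
-0.29 0.1 194 0.501
-0.29 0.2 1977 0.477
-0.25 0.1 286 0.516
-0.25 0.2 2137 0.485
-0.21 0.1 550 0.558
-0.21 0.2 1314 0.514
-0.17 0.1 112 0.574
-0.17 0.2 869 0.537
[ 0.345634   -0.32680596  0.17679031] [-179.984611      0.36313133  160.52131432] [ 0.75423886 -0.21423595 -2.33247593] [ 0.02286711  0.01464561 -0.01895735]
-0.03 9 -0.0186 0.0263 -0.0167 -0.0104
-0.025 11 0.0172 0.0252 -0.0174 -0.0136
-0.02 6 0.0117 0.0338 -0.0167 0.0007
-0.015 51 -0.0039 0.0353 -0.02 0.0141
-0.01 53 0.0061 0.0353 -0.0194 0.0176
-0.005 51 0.0076 0.0351 -0.0199 0.0131
-0.0 43 0.0121 0.0351 -0.0215 0.015
0.005 64 0.0109 0.0355 -0.0299 0.0174
0.01 58 0.0113 0.035 -0.0299 0.0181
0.015 126 0.0113 0.0354 -0.0294 0.0165
0.02 63 0.0098 0.0338 -0.0267 0.0297
0.025 53 0.0104 0.0251 -0.0299 0.03
0.03 44 0.0108 0.0246 -0.0291 0.0258
```

View pics/side2c.png

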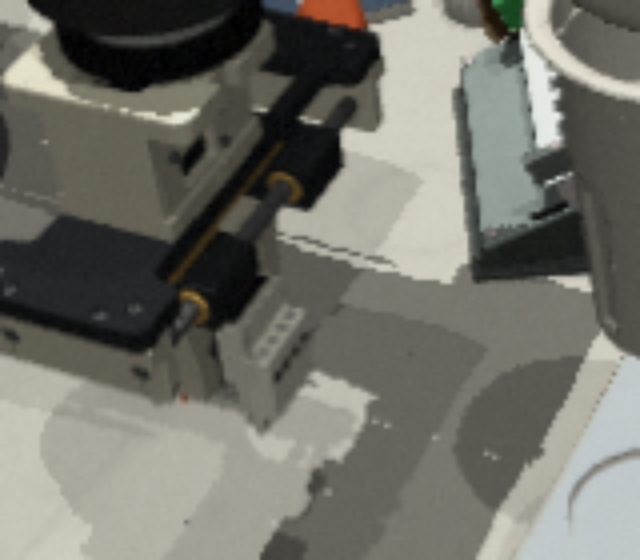

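>>> step_arm:
  moves:
    - [[0.4,1.65,0,0.03,2.5],[0.8,3.5,0,0.064,2.5],[0.8,3.5,0,0.064,2.5],[0.8,3.5,0,0.064,2.5],[0.8,3.5,0,0.064,2.5],[0.8,3.5,0,0.064,2.5],[0.8,3.5,0,0.064,2.5],[0.4,2,0,0.064,2.5],[0,0,0,0,2.5]]

```text
clock: 4.3
tool_pos: [0.3999, -0.0778, 0.1729]
orientation: [180.0, -0.1, -171.8]
force: [-0.8, -0.4, -1.9]
opening: 0.0359
gripper_force: 29.9
```

```bash
python3 - <<'E'
from h import *
A=np.r_[np.load('pics/top0.npz')['X'].reshape(-1,3),np.load('pics/side0.npz')['X'].reshape(-1,3)];A=A[np.isfinite(A[:,0])]
s=A[(A[:,1]>.02)&(A[:,1]<.2)&(A[:,2]>.13)&(A[:,2]<.6)&(A[:,0]>.36)&(A[:,0]<.62)]
for x0 in np.arange(.36,.62,.04):
    k=s[(s[:,0]>x0)&(s[:,0]<x0+.04)]
    if len(k)>3: print(round(x0,2),len(k),np.percentile(k[:,1],[1,5]).round(3),k[:,2].max().round(3))
o=ctrl.get_obs();print(o['tool_pos'],o['orientation'],o['force'],o['moment'])
E
```

```text
0.4 657 [0.128 0.135] 0.16
0.44 3901 [0.116 0.125] 0.6
0.48 2345 [0.114 0.122] 0.599
0.52 819 [0.116 0.121] 0.3
0.56 77 [0.108 0.109] 0.229
[ 0.39988651 -0.07783565  0.1728813 ] [ 1.79979958e+02 -6.44043787e-02 -1.71836232e+02] [-0.78116641 -0.41614647 -1.90563419] [-0.0542598   0.03483858 -0.00403517]
```

>>> step_arm:
  moves:
    - [[1.5,1.3,0,0,2.5],[2.5,2.2,0,0,2.5],[2.5,2.2,0,0,2.5],[1.5,1.2,-1,-0.004,2.5],[0,0,-2,0,2.5],[0,0,-1.5,0,2.5],[0,0,-0.5,0,2.5],[0,0,0,0,2.5],[0,0,0,0,2.5]]

```text
clock: 5.2
tool_pos: [0.4805, -0.0109, 0.124]
orientation: [-180.0, 0.0, -172.4]
force: [-0.2, -0.2, -1.1]
opening: 0.0359
gripper_force: 29.9
```

```bash
python3 - <<'E'
from h import *
p,d,X=snap('side','side3')
cv2.imwrite('pics/side3c.png',cv2.resize(p[130:290,220:380],(600,600)))
o=ctrl.get_obs();print(o['tool_pos'],o['orientation'],o['force'],o['moment'])
E
```

```text
[ 0.48064419 -0.01080481  0.12425533] [ 1.79996034e+02  6.13365855e-02 -1.72358372e+02] [-0.29967693 -0.35843384 -1.52508151] [ 0.04869302 -0.02985451  0.02942716]
```

View pics/side3c.png

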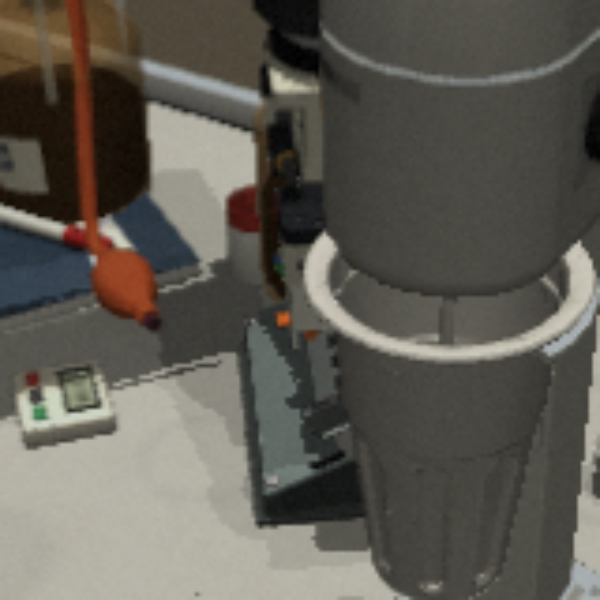

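>>> step_arm:
  moves:
    - [[0,0,-0.4,0,2.5],[0,0,-0.3,0,2.5],[0,0,0,0,2.5],[0,0,0,0,2.5]]

```text
clock: 5.65
tool_pos: [0.4801, -0.0107, 0.1166]
orientation: [-180.0, 0.0, -172.3]
force: [0.2, 0.9, -0.9]
opening: 0.036
gripper_force: 29.9
```

>>> step_arm:
  moves:
    - [[0,0,-0.05,0,2.5],[0,0,-0.05,0,2.5],[0,0,-0.05,0,2.5],[0,0,0,0,2.5]]

```text
clock: 6.05
tool_pos: [0.4801, -0.0107, 0.115]
orientation: [-180.0, -0.0, -172.3]
force: [-1.1, -0.6, -1.8]
opening: 0.0357
gripper_force: 29.9
```

>>> step_arm:
  moves:
    - [[0,0,-0.05,0,2.5],[0,0,-0.05,0,2.5],[0,0,-0.05,0,2.5],[0,0,0,0,2.5]]

```text
clock: 6.45
tool_pos: [0.4801, -0.0107, 0.1135]
orientation: [-180.0, -0.0, -172.3]
force: [0.7, -0.2, -1.8]
opening: 0.0361
gripper_force: 29.9
```

>>> step_arm:
  moves:
    - [[0,0,-0.05,0,2.5],[0,0,-0.05,0,2.5],[0,0,-0.05,0,2.5],[0,0,0,0,2.5]]

```text
clock: 6.85
tool_pos: [0.4801, -0.0107, 0.112]
orientation: [-180.0, -0.0, -172.3]
force: [0.3, -0.2, -1.3]
opening: 0.0361
gripper_force: 29.9
```

>>> step_arm:
  moves:
    - [[0,0,-0.1,0,2.5],[0,0,-0.1,0,2.5],[0,0,0,0,2.5]]

```text
clock: 7.15
tool_pos: [0.48, -0.0107, 0.1099]
orientation: [-180.0, -0.0, -172.3]
force: [0.7, 0.7, -1.9]
opening: 0.0356
gripper_force: 29.9
```

>>> step_arm:
  moves:
    - [[0,0,-0.05,0,2.5],[0,0,-0.05,0,2.5],[0,0,-0.05,0,2.5],[0,0,0,0,2.5]]

```text
clock: 7.55
tool_pos: [0.4801, -0.0107, 0.1085]
orientation: [-180.0, -0.0, -172.3]
force: [0.0, 0.1, -2.1]
opening: 0.0357
gripper_force: 29.9
```

>>> step_arm:
  moves:
    - [[0,0,-0.05,0,2.5],[0,0,-0.05,0,2.5],[0,0,-0.05,0,2.5],[0,0,0,0,2.5]]

```text
clock: 7.95
tool_pos: [0.4801, -0.0107, 0.107]
orientation: [-180.0, -0.0, -172.3]
force: [-0.5, 0.1, -1.0]
opening: 0.0352
gripper_force: 29.9
```

>>> step_arm:
  moves:
    - [[0,0,-0.05,0,2.5],[0,0,-0.05,0,2.5],[0,0,0,0,2.5],[0,0,0,0,2.5]]

```text
clock: 8.35
tool_pos: [0.4801, -0.0107, 0.106]
orientation: [-180.0, -0.0, -172.3]
force: [-0.6, -0.6, -1.2]
opening: 0.0364
gripper_force: 29.9
```

>>> step_arm:
  moves:
    - [[0,0,-0.05,0,2.5],[0,0,-0.05,0,2.5],[0,0,0,0,2.5],[0,0,0,0,2.5]]

```text
clock: 8.75
tool_pos: [0.4801, -0.0107, 0.1051]
orientation: [-180.0, -0.0, -172.3]
force: [-0.8, 0.2, -0.9]
opening: 0.0361
gripper_force: 29.9
```

>>> step_arm:
  moves:
    - [[0,0,-0.05,0,2.5],[0,0,-0.05,0,2.5],[0,0,0,0,2.5],[0,0,0,0,2.5]]

```text
clock: 9.15
tool_pos: [0.4801, -0.0107, 0.104]
orientation: [-180.0, -0.0, -172.3]
force: [-0.9, 0.3, -2.0]
opening: 0.036
gripper_force: 29.9
```

>>> step_arm:
  moves:
    - [[0,0,-0.05,0,2.5],[0,0,-0.03,0,2.5],[0,0,0,0,2.5],[0,0,0,0,2.5]]

```text
clock: 9.55
tool_pos: [0.4801, -0.0107, 0.1032]
orientation: [-180.0, -0.0, -172.3]
force: [-0.5, -0.5, -1.2]
opening: 0.036
gripper_force: 29.9
```

>>> step_arm:
  moves:
    - [[0,0,-0.04,0,2.5],[0,0,-0.03,0,2.5],[0,0,0,0,2.5],[0,0,0,0,2.5]]

```text
clock: 9.95
tool_pos: [0.4801, -0.0107, 0.1026]
orientation: [180.0, -0.0, -172.3]
force: [0.0, 0.4, -1.8]
opening: 0.0363
gripper_force: 29.9
```

>>> step_arm:
  moves:
    - [[0,0,-0.04,0,2.5],[0,0,-0.03,0,2.5],[0,0,0,0,2.5],[0,0,0,0,2.5]]

```text
clock: 10.35
tool_pos: [0.4801, -0.0107, 0.1018]
orientation: [-180.0, -0.0, -172.3]
force: [0.0, -0.0, -1.9]
opening: 0.036
gripper_force: 29.9
```

>>> step_arm:
  moves:
    - [[0,0,-0.04,0,2.5],[0,0,-0.03,0,2.5],[0,0,0,0,2.5],[0,0,0,0,2.5]]

```text
clock: 10.75
tool_pos: [0.4802, -0.0107, 0.1015]
orientation: [-180.0, 0.0, -172.3]
force: [-2.0, 0.2, 6.5]
opening: 0.0361
gripper_force: 29.9
```

```bash
python3 - <<'E'
from h import *
for i in range(3):
    o=ctrl.get_obs();print(o['clock'],o['tool_pos'],o['orientation'],o['force'],o['moment'])
    viewer.snapshot('top')
E
```

```text
10.75 [ 0.48021524 -0.01069955  0.10147853] [-1.79998646e+02  1.72737002e-02 -1.72328641e+02] [-2.00252435  0.15864939  6.52503831] [0.10231017 0.91229744 0.00690104]
10.8 [ 0.48023448 -0.01073767  0.10147083] [-1.79996315e+02  1.74176774e-02 -1.72332252e+02] [-2.68704642  0.08237981  5.39249407] [ 0.11547021  0.90494457 -0.02009108]
10.85 [ 0.48022267 -0.01071099  0.10147873] [-1.79997731e+02  1.77586810e-02 -1.72327069e+02] [-2.08266379  0.73843081  5.18216634] [ 0.09794723  0.91918426 -0.00111287]
```

>>> step_arm:
  moves:
    - [[0,0,0.05,0,2.5],[0,0,0,0,2.5],[0,0,0,0,2.5]]

```text
clock: 11.2
tool_pos: [0.4802, -0.0107, 0.1016]
orientation: [180.0, 0.0, -172.3]
force: [-0.4, 0.5, 0.8]
opening: 0.0358
gripper_force: 29.9
```

```bash
python3 - <<'E'
from h import *
for i in range(3):
    o=ctrl.get_obs();print(o['clock'],o['tool_pos'],o['orientation'],o['force'],o['moment'])
    viewer.snapshot('top')
E
```

```text
11.2 [ 0.48017607 -0.01070122  0.10159149] [ 1.79999369e+02  1.00895070e-03 -1.72335700e+02] [-0.36919214  0.45167174  0.81529056] [-0.01526509  0.25089169 -0.01714876]
11.25 [ 0.48018995 -0.01073306  0.10160377] [-1.79999595e+02  1.18790808e-03 -1.72339334e+02] [-0.66536016 -0.22875283  1.5901047 ] [-0.03586399  0.27775298 -0.00292982]
11.3 [ 0.48018451 -0.0106854   0.10160634] [-1.79999680e+02 -5.19598199e-04 -1.72335581e+02] [-0.27955796  0.56882452  1.69856285] [ 0.02072715  0.21675749 -0.0008234 ]
```

>>> step_arm:
  moves:
    - [[0,0,0.04,0,2.5],[-0.05,-0.007,0,0,2.5],[-0.05,-0.007,0,0,2.5],[-0.05,-0.007,0,0,2.5],[-0.05,-0.007,0,0,2.5],[0,0,0,0,2.5],[0,0,0,0,2.5]]

```text
clock: 12.05
tool_pos: [0.4781, -0.011, 0.1021]
orientation: [180.0, 0.0, -172.3]
force: [-0.7, -0.1, -1.5]
opening: 0.0359
gripper_force: 29.9
```

```bash
python3 - <<'E'
from h import *
o=ctrl.get_obs();print(o['clock'],o['tool_pos'],o['orientation'],o['force'],o['moment'])
E
```

```text
12.05 [ 0.47814069 -0.01097622  0.10206319] [ 1.79999300e+02  9.95640592e-04 -1.72331906e+02] [-0.65686262 -0.13500154 -1.49146333] [ 0.00577209 -0.00748941 -0.00341608]
```

>>> step_arm:
  moves:
    - [[0,0,-0.03,0,2.5],[0,0,-0.03,0,2.5],[0,0,0,0,2.5],[0,0,0,0,2.5]]

```text
clock: 12.45
tool_pos: [0.4782, -0.011, 0.1016]
orientation: [-180.0, 0.0, -172.3]
force: [-0.9, 0.9, 1.2]
opening: 0.0359
gripper_force: 29.9
```

```bash
python3 - <<'E'
from h import *
o=ctrl.get_obs();print(o['clock'],o['tool_pos'],o['orientation'],o['force'],o['moment'])
E
```

```text
12.45 [ 0.47823213 -0.01099046  0.10161109] [-1.79997683e+02  1.18944765e-02 -1.72328563e+02] [-0.8696318   0.9031784   1.20781568] [0.08463017 0.26868422 0.03493725]
```

>>> step_arm:
  moves:
    - [[0,0,0.04,0,2.5],[-0.05,-0.007,0,0,2.5],[-0.05,-0.007,0,0,2.5],[0,0,0,0,2.5],[0,0,0,0,2.5]]

```text
clock: 12.95
tool_pos: [0.4771, -0.0111, 0.1018]
orientation: [180.0, -0.0, -172.3]
force: [-0.1, -0.4, -2.0]
opening: 0.0357
gripper_force: 29.9
```

>>> step_arm:
  moves:
    - [[-0.05,-0.007,0,0,2.5],[-0.05,-0.007,0,0,2.5],[0,0,0,0,2.5],[0,0,0,0,2.5]]

```text
clock: 13.35
tool_pos: [0.4761, -0.0113, 0.1018]
orientation: [-180.0, -0.0, -172.3]
force: [-0.2, 0.2, -2.8]
opening: 0.0358
gripper_force: 29.9
```

>>> step_arm:
  moves:
    - [[-0.04,-0.005,0,0,2.5],[-0.04,-0.006,0,0,2.5],[0,0,0,0,2.5],[0,0,0,0,2.5]]

```text
clock: 13.75
tool_pos: [0.4753, -0.0114, 0.1019]
orientation: [180.0, 0.0, -172.3]
force: [0.7, -0.4, -1.6]
opening: 0.0358
gripper_force: 29.9
```

>>> step_arm:
  moves:
    - [[-0.03,-0.004,0,0,2.5],[-0.03,-0.004,0,0,2.5],[0,0,0,0,2.5],[0,0,0,0,2.5]]

```text
clock: 14.15
tool_pos: [0.4751, -0.0113, 0.102]
orientation: [180.0, 0.0, -172.3]
force: [2.5, -0.2, -1.8]
opening: 0.0361
gripper_force: 29.9
```

>>> step_arm:
  moves:
    - [[-0.05,-0.007,-0.02,0,2.5],[-0.05,-0.007,-0.02,0,2.5],[0,0,0,0,2.5],[0,0,0,0,2.5]]

```text
clock: 14.55
tool_pos: [0.4749, -0.0113, 0.1019]
orientation: [180.0, 0.1, -172.3]
force: [6.5, -0.6, -2.8]
opening: 0.0361
gripper_force: 29.9
```

```bash
python3 - <<'E'
from h import *
o=ctrl.get_obs();print(o['clock'],o['tool_pos'],o['orientation'],o['force'],o['moment'])
E
```

```text
14.55 [ 0.47493436 -0.01130961  0.10191875] [ 1.79993978e+02  1.31230232e-01 -1.72311764e+02] [ 6.54174549 -0.56506813 -2.82595404] [-1.95033469e-01 -2.03346435e+00 -2.80373472e-04]
```

>>> step_arm:
  moves:
    - [[-0.04,-0.005,-0.02,0,2.5],[-0.04,-0.006,-0.02,0,2.5],[0,0,0,0,2.5],[0,0,0,0,2.5]]

```text
clock: 14.95
tool_pos: [0.4748, -0.0113, 0.1018]
orientation: [180.0, 0.2, -172.3]
force: [6.0, -1.5, -2.4]
opening: 0.036
gripper_force: 29.9
```

>>> step_arm:
  moves:
    - [[0,0,0,0,2.5],[0,0,0,0,2.5]]

```text
clock: 15.15
tool_pos: [0.4748, -0.0113, 0.1018]
orientation: [180.0, 0.2, -172.3]
force: [5.9, -1.0, -2.3]
opening: 0.0356
gripper_force: 29.9
```

```bash
python3 - <<'E'
from h import *
for i in range(3):
    o=ctrl.get_obs();print(o['clock'],o['tool_pos'],o['orientation'],o['force'],o['moment'],o['qvel'].round(3))
    viewer.snapshot('top')
E
```

```text
15.15 [ 0.47481376 -0.01132594  0.10184232] [ 179.99559408    0.20679438 -172.2966516 ] [ 5.94623308 -1.01570123 -2.33639076] [-0.43249894 -2.51477823 -0.04564446] [-0.011  0.039 -0.022 -0.015 -0.083 -0.005]
15.2 [ 0.47482099 -0.01131742  0.10185111] [ 179.99486974    0.20784242 -172.29796017] [ 6.52809133 -1.70199498 -2.39392469] [-0.40845632 -2.61153811  0.00617605] [-0.    -0.018  0.016 -0.002  0.018  0.002]
15.25 [ 0.47482204 -0.01131573  0.10184638] [ 179.99583567    0.20642736 -172.29621733] [ 6.76681144 -0.88968708 -2.60726818] [-0.38442399 -2.54538159 -0.03044526] [ 0.016 -0.135  0.013 -0.05  -0.098 -0.022]
```

>>> step_arm:
  moves:
    - [[0.05,0.007,0.02,0,2.5],[0.04,0.005,0.02,0,3.2],[0,0,0,0,3.4],[0,0,0,0,3.4]]

```text
clock: 15.7
tool_pos: [0.4749, -0.0113, 0.1019]
orientation: [180.0, 0.1, -172.3]
force: [5.5, -1.2, -2.3]
opening: 0.036
gripper_force: 29.9
```

>>> step_arm:
  moves:
    - [[0,0,0,0,3.5],[0,0,0,0,3.5]]

```text
clock: 15.9
tool_pos: [0.4749, -0.0113, 0.1019]
orientation: [180.0, 0.1, -172.3]
force: [4.8, -0.3, -2.8]
opening: 0.036
gripper_force: 29.9
```

>>> step_arm:
  moves:
    - [[0,0,0,0,3.56],[0,0,0,0,3.56]]

```text
clock: 16.1
tool_pos: [0.4749, -0.0113, 0.1019]
orientation: [180.0, 0.1, -172.3]
force: [5.8, -0.6, -2.1]
opening: 0.036
gripper_force: 20.7
```

>>> step_arm:
  moves:
    - [[0,0,0,0,3.58],[0,0,0,0,3.58]]

```text
clock: 16.3
tool_pos: [0.4741, -0.0115, 0.1016]
orientation: [180.0, 0.0, -172.3]
force: [3.9, 0.2, -2.0]
opening: 0.0358
gripper_force: 9.9
```

>>> step_arm:
  moves:
    - [[-0.06,-0.008,-0.03,0,3.58],[-0.06,-0.008,-0.03,0,3.58],[-0.06,-0.008,-0.03,0,3.58],[-0.05,-0.007,-0.03,0,3.58],[0,0,0,0,3.58]]

```text
clock: 16.8
tool_pos: [0.4714, -0.0119, 0.1003]
orientation: [180.0, -0.0, -172.3]
force: [2.9, 1.1, 0.6]
opening: 0.036
gripper_force: 9.9
```

```bash
python3 - <<'E'
from h import *
o=ctrl.get_obs();print(o['clock'],o['tool_pos'],o['orientation'],o['force'],o['moment'],o['gripper_force'])
E
```

```text
16.8 [ 0.47139433 -0.01187936  0.10027841] [ 1.79998678e+02 -6.47685731e-03 -1.72330139e+02] [2.85614128 1.10548215 0.55698405] [ 0.17465829 -1.05039428 -0.0091761 ] 9.897293373942375
```

>>> step_arm:
  moves:
    - [[-0.07,-0.01,-0.05,0,3.58],[-0.08,-0.01,-0.05,0,3.58],[-0.08,-0.01,-0.05,0,3.58],[-0.07,-0.01,-0.05,0,3.58],[0,0,0,0,3.58]]

```text
clock: 17.3
tool_pos: [0.4683, -0.0123, 0.0982]
orientation: [180.0, -0.0, -172.3]
force: [0.8, 0.5, 0.9]
opening: 0.036
gripper_force: 9.9
```

```bash
python3 - <<'E'
from h import *
o=ctrl.get_obs();print(o['clock'],o['tool_pos'],o['orientation'],o['force'],o['moment'],o['gripper_force'])
E
```

```text
17.3 [ 0.46828043 -0.01234329  0.09818391] [ 1.79999055e+02 -1.87614604e-02 -1.72338311e+02] [0.78636427 0.50045537 0.90391681] [ 0.32661388 -0.73007745  0.06701544] 9.922202154994011
```

>>> step_arm:
  moves:
    - [[-0.08,-0.01,-0.05,0,3.58],[-0.08,-0.01,-0.05,0,3.58],[-0.08,-0.01,-0.06,0,3.58],[-0.07,-0.01,-0.05,0,3.58],[0,0,0,0,3.58]]

```text
clock: 17.8
tool_pos: [0.4657, -0.0126, 0.0963]
orientation: [180.0, 0.0, -172.3]
force: [4.1, 0.2, 3.4]
opening: 0.0358
gripper_force: 9.9
```

```bash
python3 - <<'E'
from h import *
o=ctrl.get_obs();print(o['clock'],o['tool_pos'],o['orientation'],o['force'],o['moment'],o['gripper_force'])
E
```

```text
17.8 [ 0.46568713 -0.0126455   0.09628127] [ 1.79999203e+02  3.43992172e-02 -1.72326652e+02] [4.05701162 0.24629486 3.42061802] [ 0.06575321 -1.32895752  0.01879249] 9.916508719325066
```

>>> step_arm:
  moves:
    - [[-0.05,-0.007,-0.04,0,3.58],[-0.05,-0.007,-0.05,0,3.58],[-0.05,-0.007,-0.05,0,3.58],[0,0,0,0,3.58]]

```text
clock: 18.2
tool_pos: [0.464, -0.0129, 0.0948]
orientation: [-180.0, 0.0, -172.3]
force: [3.1, 0.2, 4.8]
opening: 0.0359
gripper_force: 9.9
```

```bash
python3 - <<'E'
from h import *
o=ctrl.get_obs();print(o['clock'],o['tool_pos'],o['orientation'],o['force'],o['moment'],o['gripper_force'])
E
```

```text
18.2 [ 0.46398384 -0.01288989  0.09480004] [-1.79998657e+02  1.00841371e-02 -1.72327674e+02] [3.11709605 0.19004372 4.7557937 ] [ 0.06845147 -1.15787886 -0.00390441] 9.939231500029564
```

>>> step_arm:
  moves:
    - [[-0.05,-0.007,-0.05,0,3.58],[-0.05,-0.007,-0.05,0,3.58],[-0.05,-0.007,-0.05,0,3.58],[0,0,0,0,3.58]]

```text
clock: 18.6
tool_pos: [0.4619, -0.0132, 0.0929]
orientation: [180.0, -0.1, -172.3]
force: [2.1, 1.5, 0.5]
opening: 0.0356
gripper_force: 10.0
```

```bash
python3 - <<'E'
from h import *
o=ctrl.get_obs();print(o['clock'],o['tool_pos'],o['orientation'],o['force'],o['moment'],o['gripper_force'])
E
```

```text
18.6 [ 0.46187305 -0.0132224   0.09287236] [ 1.79999712e+02 -5.91210433e-02 -1.72346793e+02] [2.08848274 1.45689649 0.5301435 ] [ 0.31859022 -1.04917278  0.06624858] 9.978312402963638
```

>>> step_arm:
  moves:
    - [[-0.05,-0.007,-0.05,0,3.58],[-0.04,-0.005,-0.05,0,3.58],[-0.03,-0.005,-0.04,0,3.58],[0,0,0,0,3.58]]

```text
clock: 19.0
tool_pos: [0.4608, -0.0134, 0.0917]
orientation: [180.0, -0.0, -172.3]
force: [0.4, 0.6, 3.1]
opening: 0.0359
gripper_force: 10.0
```

```bash
python3 - <<'E'
from h import *
o=ctrl.get_obs();print(o['clock'],o['tool_pos'],o['orientation'],o['force'],o['moment'],o['gripper_force'])
p,d,X=snap('side','side4')
cv2.imwrite('pics/side4c.png',cv2.resize(p[160:260,250:350],(600,600)))
E
```

```text
19.0 [ 0.46083716 -0.01336112  0.09170284] [ 1.79998833e+02 -3.78980454e-02 -1.72341924e+02] [0.43394806 0.62055202 3.0651126 ] [ 0.3529753  -0.42420311  0.03108125] 10.008518435060978
```

View pics/side4c.png

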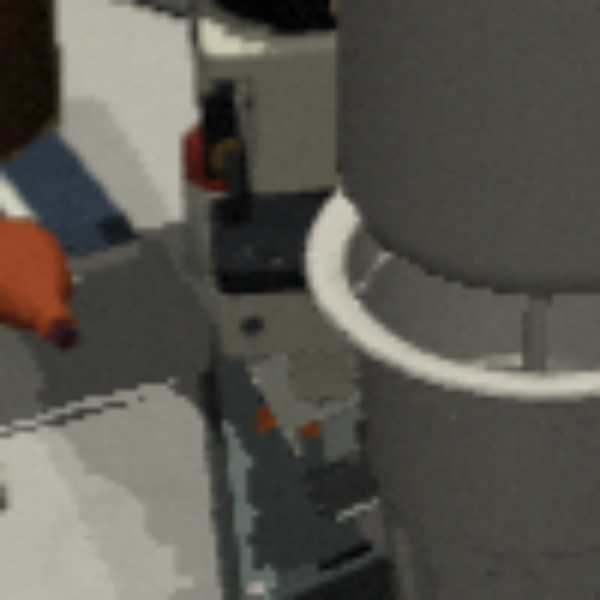

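>>> step_arm:
  moves:
    - [[-0.03,-0.004,-0.04,0,3.58],[-0.02,-0.003,-0.03,0,3.58],[0,0,0,0,3.58],[0,0,0,0,3.58]]

```text
clock: 19.45
tool_pos: [0.4604, -0.0134, 0.0911]
orientation: [-180.0, -0.0, -172.3]
force: [-0.9, 0.7, 5.7]
opening: 0.0356
gripper_force: 10.0
```

```bash
python3 - <<'E'
from h import *
o=ctrl.get_obs();print(o['clock'],o['tool_pos'],o['orientation'],o['force'],o['moment'],o['gripper_force'])
E
```

```text
19.45 [ 0.46044666 -0.01342559  0.09109877] [-1.79999696e+02 -3.02131819e-02 -1.72343435e+02] [-0.9337129   0.732822    5.72584883] [0.43569776 0.30148116 0.0512506 ] 10.042482577264309
```

>>> step_arm:
  moves:
    - [[0,0,0.02,0,3.59],[0,0,0,0,3.62],[0,0,0,0,3.8],[0,0,0,0,4.4],[0,0,0,0,4.8],[0,0,0,0,4.8],[0,0,0.5,0,4.8],[0,0,1.5,0,4.8],[0,0,2.5,0,4.8],[0,0,3,0,4.8]]

```text
clock: 20.45
tool_pos: [0.46, -0.0136, 0.1669]
orientation: [-180.0, -0.1, -172.3]
force: [0.2, -0.0, -0.1]
opening: 0.0483
gripper_force: 0.0
```

>>> step_arm:
  moves:
    - [[-1,-1.5,2.5,0,4.8],[-2,-3,2,0,4.8],[-2,-3,1.5,0,4.8],[-1,-3,0,0,4.8],[0,-3,0,0,4.8],[0,-2,0,0,4.8],[0,0,0,0,4.8]]

```text
clock: 21.15
tool_pos: [0.4004, -0.1701, 0.2267]
orientation: [-180.0, 0.0, -172.5]
force: [-0.4, -1.1, -0.0]
opening: 0.048
gripper_force: 0.0
```

```bash
cat > chk.py <<'E'
from h import *
import sys
p,d,X=snap('top',sys.argv[1])
cv2.imwrite('pics/c_%s.png'%sys.argv[1],cv2.resize(p[220:310,200:320],(800,600)))
o=ctrl.get_obs();print(o['clock'],o['tool_pos'],o['force'])
c=np.array([0.48219718,0.00751439,0.05729324]);Rm=R.from_euler('xyz',[0,-25,7.9],degrees=True).as_matrix()
l=((X-c)@Rm);g=p.astype(int)
k=np.isfinite(l[...,0])&(abs(l[...,1]+.02)<.03)&(abs(l[...,0])<.06)&(l[...,2]>.055)&(l[...,2]<.11)
q=l[k];print(k.sum(),q.mean(0),q[:,2].max())
top=q[q[:,2]>np.percentile(q[:,2],60)-.004]
def fit(q):
    for _ in range(5):
        A=np.c_[q[:,:2],np.ones(len(q))];s=np.linalg.lstsq(A,q[:,2],rcond=None)[0];r=q[:,2]-A@s;q=q[abs(r)<.002]
    return s,q
s,t=fit(top);print('slopes x,y',s[:2],'n',len(t),'center',t.mean(0),'h at centre',s[:2]@t.mean(0)[:2]+s[2]);print(cv2.minAreaRect((t[:,:2]*1000).astype(np.float32)))
E
python3 chk.py top5
```

```text
21.2 [ 0.40043992 -0.16919551  0.22660573] [ 0.69137914 -0.32872861  0.79237296]chk.py:9: RuntimeWarning: Mean of empty slice.
  q=l[k];print(k.sum(),q.mean(0),q[:,2].max())
  ret = um.true_divide(
Traceback (most recent call last):
  File "chk.py", line 9, in <module>
    q=l[k];print(k.sum(),q.mean(0),q[:,2].max())
                                   ~~~~~~~~~~^^
ValueError: zero-size array to reduction operation maximum which has no identity
```

View pics/c_top5.png

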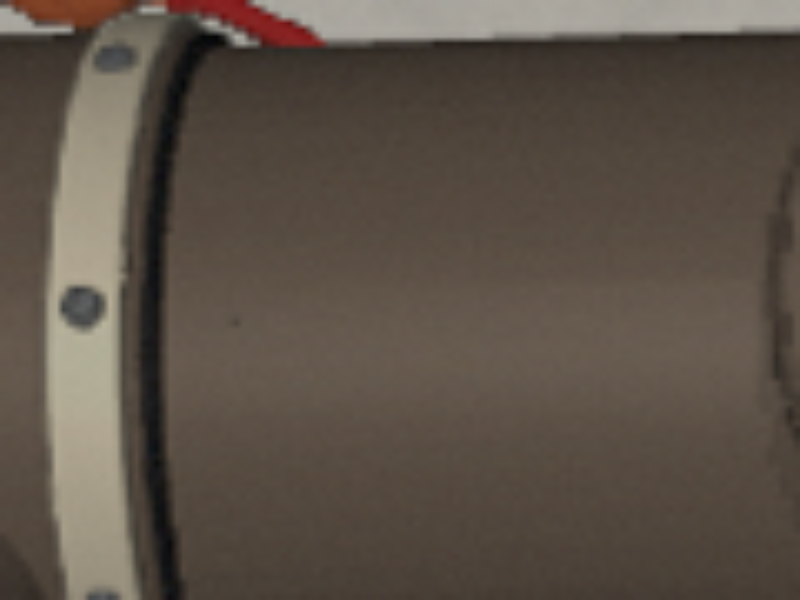

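>>> step_arm:
  moves:
    - [[-0.8,-3,0,0,4.8],[-0.8,-4,0,0,4.8],[-0.8,-4,0,0,4.8],[-0.8,-4,0,0,4.8],[-0.8,-4,0,0,4.8],[-1,-4,0,0,4.8],[-1,-3,0,0,4.8],[0,0,0,0,4.8]]

```text
clock: 22.0
tool_pos: [0.3401, -0.4304, 0.2258]
orientation: [180.0, -0.1, -172.5]
force: [-0.7, -0.1, -1.1]
opening: 0.048
gripper_force: 0.0
```

```bash
python3 chk.py top6
```

```text
22.05 [ 0.34038507 -0.42899398  0.22585114] [-0.29157121  0.72013965 -0.49090276]
556 [ 0.00384394 -0.01805403  0.0691408 ] 0.07858266419467783
slopes x,y [0.01583687 0.02394684] n 289 center [ 0.00049234 -0.01766114  0.07351942] h at centre 0.07351941629262647
((0.22831153869628906, -17.586257934570312), (44.08738708496094, 36.00421142578125), 0.0314461924135685)
```

View pics/c_top6.png

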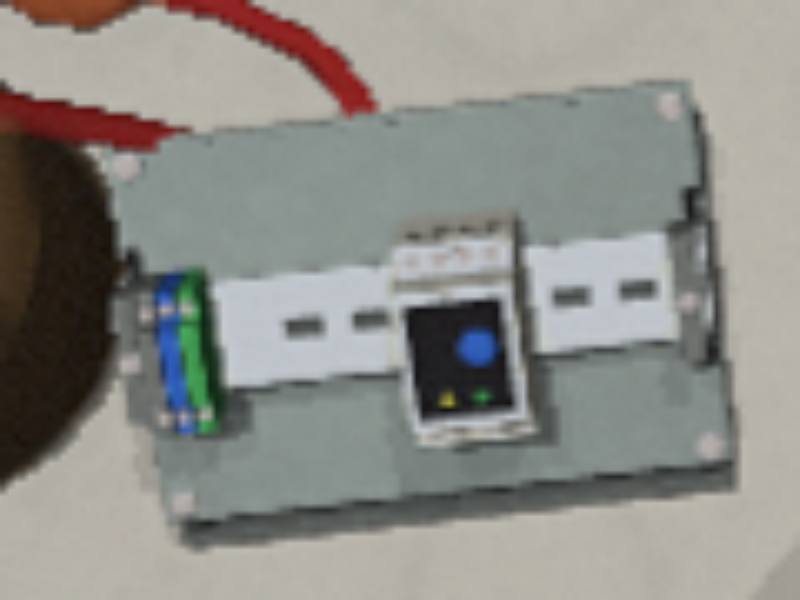

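```bash
python3 -c "
from plant import close_job
print(close_job())"
```

```text
the job is handed in; nothing more can be done
None
```

I hooked the relay module on the rail, tilted it down until it seated, let go of it and handed the job in. The last depth image shows the black top 73.5 mm above the panel (73 expected) and flat within about 0.03 rad. I judged the clip snapped from that, not by seeing it. The highest wrist force I read was about 8 N, sampled between moves.

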